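# Spin the banding wheel and brake it with the handle at the hand rest

## Task

The mug on the banding wheel has just had its bands painted: flick the wheel head with a fingertip so that it spins freely, untouched, for at least two full turns, either way round, to show that the mug runs true. Then, while it is still turning, lay a fingertip on the head to brake it so that it stops with the mug's handle pointing at the wooden hand rest and nowhere else, and lift the finger clear, leaving the wheel standing there. Touch only the wheel head: the paint on the mug is wet, and the hand rest, jars, brushes and other things on the table stay where they are.

Things in the scene. Friction and masses are not known exactly. Their poses are not given: they have to be found in the camera images.
- stand: the fixed stand of the banding wheel (a potter's turntable): round cast-iron foot 170 mm across with a short column; its origin is on the wheel's axis, on the table. Its own x axis points level from the wheel's axis to the hand rest, its y axis is level, its z axis up.
- head (a point): centre of the top face of the wheel head: a flat, bare, round disc of dark-coated aluminium with thin turned rings, 260 mm across and 14 mm thick, level, its top face 88 mm above the table. It turns freely and without end about the upright axis through this point. A mug stands stuck on its centre; the bare face from 80 to 130 mm out from the axis, and the rim, are free for the finger
- mug: the white mug stuck upright on the centre of the wheel head, its two painted bands still wet: 84 mm across, 58 mm high, one handle; its origin is the centre of its underside, on the wheel's axis; the handle lies along its own -x axis. Three lumps of clay round its foot reach 56 mm out from the axis
- handle (a point): outer edge of the mug's handle, 75 mm out from the wheel's axis, half-way up the handle and 32 mm above the head; it turns with the wheel
- steady_bar: the hand rest: light wooden bar 130 mm long (across the direction to the wheel's axis), 30 mm wide, 18 mm thick, on a steel post with a round iron foot 72 mm across; fixed to the table. Origin: centre of its underside, 172 mm from the wheel's axis; its x axis points straight away from the wheel's axis, its z axis up. The bar begins 27 mm outside the wheel's rim
- rest (a point): middle of the top of the hand rest's bar, 124 mm above the table; the mug's handle must stop pointing at it
- wheel (a joint): turn of the wheel in rad, growing counter-clockwise from above, without wrapping; starts between -1 and 1. 0: handle straight away from the hand rest; pi, -pi, 3 pi, ...: handle at the hand rest. Very light bearing: it loses roughly 0.06 rad/s plus 5 per cent of its speed each second; a fingertip pressing a few newtons stops it almost at once. Inertia about 0.017 kg m2
- jar_a: paint jar, dark, 52 mm across, 62 mm high; origin at the centre of its underside
- jar_b: paint jar like the other one, 52 mm across, 62 mm high; origin at the centre of its underside
- jar_c: larger pale paint jar, 62 mm across, 70 mm high; origin at the centre of its underside
- spare_mug: spare white mug standing on the table, 84 mm across, 58 mm high; origin at the centre of its underside
- palette: white palette plate, 170 mm across, 16 mm high; origin at the centre of its underside
- brush_pot: grey pot with four brushes standing in it, 80 mm across, about 215 mm high with the brushes; origin at the centre of its underside
- glue: white squeeze bottle with a nozzle, 38 mm across, 98 mm high; origin at the centre of its underside
There are look-alikes about, which are no part of the job. Leave any orange, pink or red look-alike of the steady_bar alone.

How it is judged (in metres and radians):
On the way, in this order (a step that is already met when the one before it is completed fails the run):
1. the wheel has been flicked and runs free, nothing touching it (contact force between anything else and wheel below 0.05 N and (velocity of joint wheel above 0.8 rad/s or velocity of joint wheel below -0.8 rad/s) and value of joint wheel between -5.5 and 5.5 rad), for 0.2 s.
2. it has run free through its two turns and is still turning (contact force between anything else and wheel below 0.05 N and (velocity of joint wheel above 0.15 rad/s or velocity of joint wheel below -0.15 rad/s) and (value of joint wheel above 11.2 rad or value of joint wheel below -11.2 rad)), for 0.1 s.
3. a fingertip on the head holds it stopped with the handle at the hand rest (contact force between the fingers and wheel above 0.5 N and velocity of joint wheel between -0.05 and 0.05 rad/s and y of handle in the frame of rest between -0.015 and 0.015 m and x of handle in the frame of rest above -0.13 m), for 0.2 s.
At the end, for the whole second after the job is handed in: the wheel stands still, untouched, with the mug's handle pointing at the hand rest within 11 degrees (the handle's outer edge within 15 mm of the line from the wheel's axis to the middle of the hand rest), after a free run of two turns (y of handle in the frame of rest between -0.015 and 0.015 m and x of handle in the frame of rest above -0.13 m and velocity of joint wheel between -0.02 and 0.02 rad/s and (value of joint wheel above 11.2 rad or value of joint wheel below -11.2 rad)).
It fails at once if the wheel is touched in the middle of its free run (joint value 3.8 to 11.2 either way) (contact force between anything else and wheel above 0.3 N and (value of joint wheel above 3.8 rad or value of joint wheel below -3.8 rad) and value of joint wheel between -11.2 and 11.2 rad).
It fails at once if after the flick the wheel comes to rest untouched with the handle anywhere but at the hand rest (contact force between anything else and wheel below 0.05 N and velocity of joint wheel between -0.01 and 0.01 rad/s and (value of joint wheel above 3.8 rad or value of joint wheel below -3.8 rad) and not (y of handle in the frame of rest between -0.017 and 0.017 m and x of handle in the frame of rest above -0.13 m)).
It fails at once if the wet mug is touched (contact force between any of the fingers, the arm and mug above 0.2 N).
It fails at once if the hand rest is pushed or gripped (over 3 N), or a bystander is shifted by 15 mm, lifted or tipped (contact force between the fingers and steady_bar above 3 N or distance of any of jar_a, jar_b, jar_c, spare_mug, palette, brush_pot, glue from where it was at the start of the episode above 0.015 m or angle between any of jar_a, jar_b, jar_c, spare_mug, palette, brush_pot, glue's own z axis and vertical above 0.3 rad).
It also fails if it takes over 67 s, if anything falls off the work surface, if the arm or the gripper's body presses on something with over 40 N, if the wrist force passes 120 N, or if a joint passes its speed limit or range.

## Robot

A 6-joint arm with a two-finger parallel gripper is mounted at the origin on the work surface. World frame = base frame: x ahead of the robot, y to its left, z up, the work surface at z = 0. Lengths are in m, angles in degrees, forces in N, time in s.
With the tool pointing down it reaches from about 0.4 to 0.825 m from the base axis. Payload 7 kg.
Tool frame: the origin (TCP) lies between the finger pads; the fingertips stand 19 mm ahead of it and the grasp point (between the pads) is the TCP; y points along the fingers, x is the direction in which the jaws open and shut, and the axes are right-handed (so a half turn about y gives the same grasp; the last joint's range is limited). The gripper opens to 88 mm and grips with 3 to 60 N. Pads are 19 mm wide; open, the fingers measure 130 mm over their backs; the gripper's body (78 mm by 193 mm) begins 47 mm behind the grasp point.
Start: joints at [90.934, 20.546, 0.682, 0, -70.136, -16.507], TCP at [0.181, 0.65, 0.225] pointing down, gripper open.
Joint ranges: [-176.03, 176.03], [-82.01, 121.73], [-58.28, 71.71], [-173.87, 95.51], [-174.79, -0.11], [-173.66, 173.66]. Speed limits (degrees/s): [136.94, 136.94, 172.46, 180, 180, 180].

## Interface

Orientations are given as [roll, pitch, yaw] about the fixed x, y, z axes, in that order (R = Rz(yaw) Ry(pitch) Rx(roll)).
In Python, from plant import r gives the robot as it stands. The module is installed in compiled form; this text tells all that it offers.
- The arm moves only by the tool jog_arm, never from a script. Its argument "steps" is a list of rows, each a list of 5 numbers: the closure, from 0 (fully open) to 1 (shut), then the shift along the tool's x, y, z in m, then the turn about the tool's y in degrees. In form: [[jaw, x, y, z, turn], ...]. A call has 1 to 12 rows; each row shifts and turns the commanded pose from where the row before left it, along the tool's axes as they then stand; what a row does not reach is not made up. A row lasts 1/12 s, in which the tool goes at most 41.7 mm and 7.16 degrees, less where a joint would pass 70% of its speed; a pose out of reach is approached as far as the arm can. A call with a gripper value outside its range is refused whole. The fingers move at their own pace and stop on an object; "squeeze" is the grip in N (left out, the last holds). Time passes only in rows, so rows that do not move let the fingers close. It gives the time, the measured TCP pose, the force and the opening at its end, in the units of the state.
- r.get_state(): the state, without advancing time (a new reading comes with each control period).
- r.capture(name): name is "scene" or "top"; returns a dict with "image" (400x640x3 uint8, red, green, blue), "vfov" (degrees; the focal length in pixels is half the picture's height over the tangent of half this angle, whatever the lens; pixels are square), "cx", "cy" (the principal point, pixels), "D" ([k1, k2, p1, p2, k3] as OpenCV has them; the pictures are not rectified), "R" (3x3) and "t" (3): a world point X has camera coordinates R X + t. Camera axes: x right, y down, z forward; pixel columns grow to the right and rows downward; lengths in m; the calibration is good to about 2 mm. A picture is of the moment at which its call begins. There is no depth.
- r.close_job(): hands the job in, once; it reports no verdict.
The state is a dict: "time_s": time; "joints": joint angles; "qd": joint speeds; "joint_torque": joint torques, N m; "tcp_pos": TCP position; "eef_rot": TCP orientation; "contact_force": force on the tool from outside, world axes, zero at the start; "moment": the same for the moment, N m; "gripper_width": finger opening in m.
Only numpy, scipy, OpenCV 4.12 (cv2) and the standard library are available. Lean on these libraries where they do the work, as an engineer would, in place of code of your own. Each camera call takes 0.05 s, during which the arm holds its last target.

## Working session

There is one attempt and no reset: what is moved stays moved. The work goes in short steps, Python scripts to look and compute and a tool call to move; the robot and the scene stay as the last step left them, time stands still between calls to the robot, and variables do not carry over. Pictures are saved under pics/ and viewed, and the job is handed in when it is done.

Besides the shell and the picture viewer there is one more tool, called after ">>>" by a JSON object that holds its "method" and its "body", one argument or row to a line. jog_arm: Moves the arm, as the interface text tells. Its arguments: {"type":"object","properties":{"steps":{"type":"array","items":{"type":"array","items":{"type":"number"}}},"squeeze":{"type":"number"}},"required":["steps"]}

```bash
mkdir -p pics; cat > h.py <<'E'
from plant import r
import numpy as np, cv2
def cap(n,f):
    c=r.capture(n); cv2.imwrite('pics/'+f,c['image'][:,:,::-1]); return c
def K(c):
    f=200/np.tan(np.radians(c['vfov'])/2); return np.array([[f,0,c['cx']],[0,f,c['cy']],[0,0,1.]])
def w2p(c,X):
    p,_=cv2.projectPoints(np.array(X,float).reshape(-1,1,3),cv2.Rodrigues(np.array(c['R']))[0],np.array(c['t'],float),K(c),np.array(c['D'],float)); return p.reshape(-1,2)
def p2w(c,p,z):
    u=cv2.undistortPoints(np.array(p,float).reshape(-1,1,2),K(c),np.array(c['D'],float)).reshape(-1,2)
    R=np.array(c['R']);t=np.array(c['t'])
    C=-R.T@t; d=np.c_[u,np.ones(len(u))]@R
    return C+d*((z-C[2])/d[:,2])[:,None]
E
python3 - <<'E'
from h import *
a=cap('scene','s0.png');b=cap('top','t0.png')
for c in(a,b): print(c['vfov'],c['D'],-np.array(c['R']).T@c['t'])
print(r.get_state())
E
```

```text
44.63292493959501 [-0.11118445  0.          0.          0.          0.        ] [0.9343492  0.64675651 1.02286955]
53.49170250938274 [-0.06622104  0.          0.          0.          0.        ] [0.4310427  0.00307804 1.36280185]
{'time_s': 0.1, 'joints': array([ 9.09355144e+01,  2.05854964e+01,  6.37936597e-01, -1.52757330e-02,
       -7.01367673e+01, -1.65079523e+01]), 'qd': array([-0.10076466, -0.15034841,  0.19646677,  0.00268784, -0.05853789,
       -0.04556145]), 'joint_torque': array([-2.98324048e-03, -5.84165704e+01,  2.93752491e+01,  7.01560423e+00,
        1.01923183e-02, -5.23477411e-05]), 'tcp_pos': array([0.18111996, 0.64977955, 0.22423658]), 'eef_rot': array([-8.99898058e+01, -8.49320025e-02, -1.05577646e+02]), 'contact_force': array([-0.80207596, -0.70715481, -0.31954421]), 'moment': array([-0.02011559, -0.00249409, -0.01926011]), 'gripper_width': 0.08765814113315894}
```

```bash
sleep 0; nproc
```

```text
4
```

View pics/s0.png

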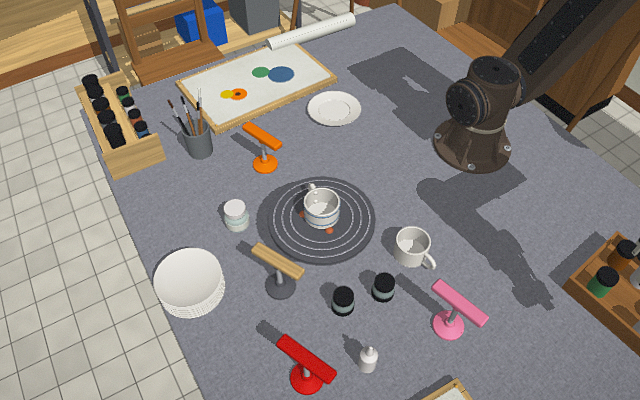

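View pics/t0.png

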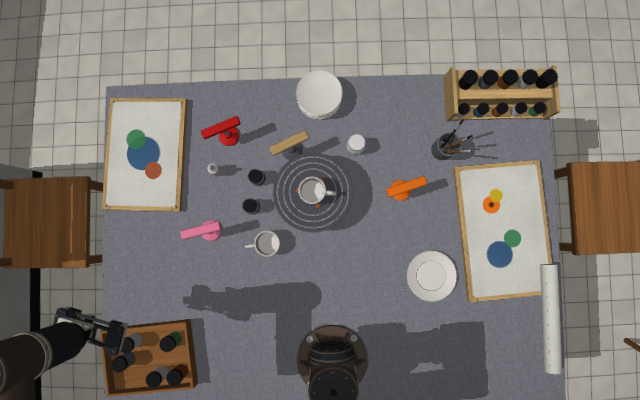

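The wooden rest is at top (289,143) and scene (277,260). The look-alike bars are orange at top (406,188), pink at (200,230) and red at (220,128). The mug on the wheel is at top (313,190), and the spare mug is at (267,243). I choose the light wooden bar next to the wheel and will check it in a close crop.

```bash
python3 - <<'E'
from h import *
a=cv2.imread('pics/s0.png');b=cv2.imread('pics/t0.png')
cv2.imwrite('pics/cs.png',cv2.resize(a[165:305,240:390],None,fx=4,fy=4,interpolation=2))
cv2.imwrite('pics/ct.png',cv2.resize(b[115:240,260:380],None,fx=4.5,fy=4.5,interpolation=2))
E
```

```text
(no output)
```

View pics/cs.png

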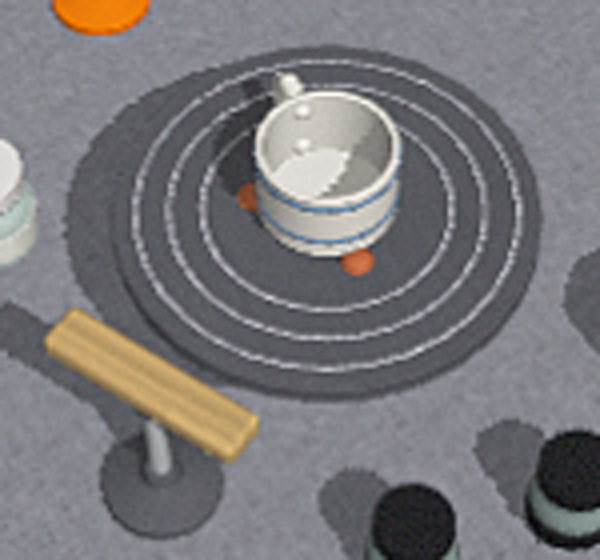

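View pics/ct.png

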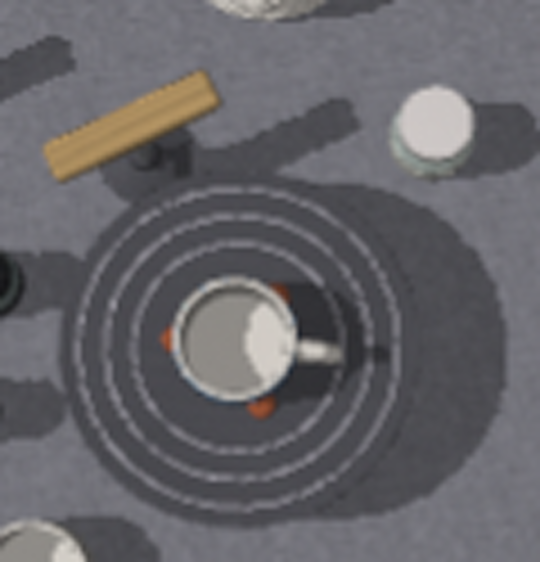

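```bash
cat > meas.py <<'E'
from h import *
from scipy.optimize import minimize
def go():
    a=r.capture('scene');b=r.capture('top')
    p=p2w(b,[[260+238/4.5,115+347/4.5]],.088)[0]; print('init top',p)
    p2=p2w(a,[[240+327/4,165+215/4]],.088)[0]; print('init scene',p2)
    t=np.linspace(0,2*np.pi,240,endpoint=False)
    out=[]
    for cs in ([a],[b],[a,b]):
        ims=[cv2.GaussianBlur(c['image'].astype(np.float32).mean(2),(0,0),.8) for c in cs]
        for im in ims: np.minimum(im,170,out=im)
        def f(q,rr):
            s=0
            for c,im in zip(cs,ims):
                uv=w2p(c,np.c_[q[0]+rr*np.cos(t),q[1]+rr*np.sin(t),0*t+.088]).astype(np.float32)
                s-=cv2.remap(im,uv[:,:1],uv[:,1:],cv2.INTER_LINEAR).mean()
            return s
        for r0 in np.arange(.07,.13,.004):
            m=minimize(lambda q:f(q[:2],q[2]),[p[0],p[1],r0],method='Nelder-Mead',options=dict(initial_simplex=np.array([[p[0],p[1],r0]]*4)+np.vstack([np.zeros(3),np.eye(3)*.004])))
            print(len(cs),np.round(m.x,4),round(m.fun,1))
if __name__=='__main__': go()
E
python3 meas.py
python3 - <<'E'
from h import *
a=r.capture('scene');b=r.capture('top')
ct=lambda L:[[260+x/4.5,115+y/4.5] for x,y in L]
cs=lambda L:[[240+x/4,165+y/4] for x,y in L]
# bar top corners z=.124
A=p2w(b,ct([(42,149),(204,68),(221,101),(64,183)]),.124)
B=p2w(a,cs([(75,309),(259,422),(235,462),(46,343)]),.124)  # scene
print(A,A.mean(0));print(B,B.mean(0))
# handle outer edge z .12
print('handle',p2w(b,ct([(342,353)]),.12),p2w(a,cs([(285,75)]),.13))
for n,px,z in [('jarA',(256,177),.062),('jarB',(251,206),.062),('jarC',(357,143),.07),('spare',(267,243),.058),('brush',(450,148),.1),('orange',(406,188),.124)]:
    print(n,p2w(b,[px],z))
E
```

```text
init top [0.55909947 0.04664637 0.088     ]
init scene [0.56555677 0.05577522 0.088     ]
1 [0.5621 0.0479 0.0749] -132.8
1 [0.562  0.0479 0.0749] -132.8
1 [0.5621 0.0479 0.0749] -132.8
1 [0.5621 0.048  0.0748] -132.8
1 [0.562  0.0479 0.0949] -126.8
1 [0.562  0.0479 0.0948] -126.8
1 [0.562  0.048  0.0948] -126.8
1 [0.562  0.0479 0.0948] -126.8
1 [0.562  0.0479 0.0948] -126.8
1 [0.562  0.0479 0.1149] -127.4
1 [0.5621 0.0478 0.1149] -127.4
1 [0.5619 0.0479 0.1149] -127.4
1 [0.562  0.0478 0.1149] -127.4
1 [0.535  0.0395 0.1414] -125.3
1 [0.4881 0.0635 0.1689] -131.6
1 [0.5607 0.0486 0.0749] -95.7
1 [0.5608 0.0485 0.0749] -95.7
1 [0.5607 0.0486 0.0749] -95.7
1 [0.5608 0.0485 0.0749] -95.7
1 [0.5608 0.0484 0.0949] -100.2
1 [0.5608 0.0483 0.095 ] -100.2
1 [0.5607 0.0483 0.095 ] -100.2
1 [0.5607 0.0483 0.095 ] -100.2
1 [0.5608 0.0484 0.0949] -100.2
1 [0.5607 0.0482 0.1149] -100.0
1 [0.5606 0.0482 0.1148] -100.0
1 [0.5606 0.0482 0.1148] -100.0
1 [0.5606 0.0482 0.1149] -100.0
1 [0.5606 0.0482 0.1149] -100.0
1 [0.5519 0.062  0.1285] -97.7
2 [0.5618 0.048  0.0749] -227.7
2 [0.5617 0.048  0.0749
[... 436 characters left out ...]
7 0.18040723 0.124     ]
 [0.75447824 0.06461972 0.124     ]
 [0.7303174  0.05314401 0.124     ]
 [0.67501381 0.16519064 0.124     ]] [0.71491245 0.1158404  0.124     ]
[[0.7331858  0.06133017 0.124     ]
 [0.68238314 0.1765854  0.124     ]
 [0.70535742 0.19094611 0.124     ]
 [0.75701074 0.07309441 0.124     ]] [0.71948428 0.12548902 0.124     ]
handle [[ 0.54964586 -0.02701428  0.12      ]] [[ 0.54859416 -0.02080329  0.13      ]]
jarA [[0.61741454 0.23515002 0.062     ]]
jarB [[0.52143435 0.2530306  0.062     ]]
jarC [[ 0.71997735 -0.10258077  0.07      ]]
spare [[0.39848303 0.20263354 0.058     ]]
brush [[ 0.68906628 -0.4006616   0.1       ]]
orange [[ 0.56036668 -0.24702888  0.124     ]]
```

Both fits put the axis at about (0.561, 0.048). The rest direction is about 25° and the handle is at about -99°, so the wheel reads about 0.97 rad. I'll move to the near side of the head with the jaws shut.

>>> {"method": "jog_arm", "body": {
  "steps": [
    [1, 0.03, 0, 0.0272, 0],
    [1, 0.03, 0, 0.0272, 0],
    [1, 0.03, 0, 0.0272, 0],
    [1, 0.03, 0, 0.0272, 0],
    [1, 0.03, 0, 0.0272, 0],
    [1, 0.03, 0, 0.0272, 0],
    [1, 0.03, 0, 0.0272, 0],
    [1, 0.03, 0, 0.0272, 0],
    [1, 0.03, 0, 0.0272, 0],
    [1, 0.03, 0, 0.0272, 0],
    [1, 0.03, 0, 0.0272, 0],
    [1, 0.03, 0, 0.0272, 0]
  ],
  "squeeze": 10
}}

```text
time_s: 1.3
tcp_pos: [0.3993, 0.214, 0.2255]
eef_rot: [-90.0, 0.1, -105.5]
contact_force: [0.3, -0.1, 0.1]
gripper_width: 0.0134
```

>>> {"method": "jog_arm", "body": {
  "steps": [
    [1, 0, 0, 0, -5.2],
    [1, 0, 0, 0, -5.2],
    [1, 0, 0, 0, -5.2],
    [1, 0.026, 0, 0.0134, 0],
    [1, 0.026, 0, 0.0134, 0],
    [1, 0.026, 0, 0.0134, 0],
    [1, 0.028, 0.02, 0.0134, 0],
    [1, 0, 0.02, 0, 0],
    [1, 0, 0.02, 0, 0],
    [1, 0, 0.02, 0, 0],
    [1, 0, 0, 0, 0],
    [1, 0, 0, 0, 0]
  ]
}}

```text
time_s: 2.3
tcp_pos: [0.4523, 0.1094, 0.1448]
eef_rot: [-90.1, -0.1, -90.0]
contact_force: [-0.5, -0.3, -0.3]
gripper_width: 0.0008
```

```bash
python3 - <<'E'
from h import *
a=cap('scene','s1.png')
print(r.get_state())
E
```

```text
{'time_s': 2.35, 'joints': array([ 3.79608143e+01,  4.77145665e+00, -3.13140261e+01,  2.94425463e-02,
       -5.39081022e+01,  5.20740531e+01]), 'qd': array([ 0.15752092, -0.95898835,  0.94337367,  0.04322486, -0.00774375,
       -0.08186286]), 'joint_torque': array([-2.14582365e-01, -3.08559537e+01,  2.41833919e+01,  5.69587380e+00,
        1.09641552e-01, -7.90014892e-04]), 'tcp_pos': array([0.45299986, 0.10995599, 0.14579728]), 'eef_rot': array([-8.99803180e+01, -1.48278345e-02, -8.99477923e+01]), 'contact_force': array([0.32748608, 0.23047899, 1.34932596]), 'moment': array([-0.0348469 , -0.07858879, -0.02673583]), 'gripper_width': 0.0004112687256660648}
```

View pics/s1.png

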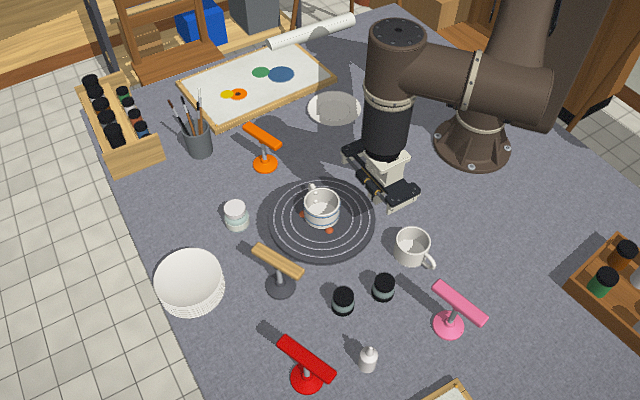

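The shut gripper is above the near side of the wheel at about (375,185), with the mug clear. I'll now descend to feel the head.

>>> {"method": "jog_arm", "body": {
  "steps": [
    [1, 0, 0.012, 0, 0],
    [1, 0, 0.012, 0, 0],
    [1, 0, 0.008, 0, 0],
    [1, 0, 0.003, 0, 0],
    [1, 0, 0, 0, 0],
    [1, 0, 0, 0, 0],
    [1, 0, 0, 0, 0]
  ]
}}

```text
time_s: 2.93
tcp_pos: [0.4531, 0.1101, 0.1108]
eef_rot: [-89.9, 0.0, -90.0]
contact_force: [-0.6, 0.2, -0.1]
gripper_width: 0.001
```

>>> {"method": "jog_arm", "body": {
  "steps": [
    [1, 0, 0.001, 0, 0],
    [1, 0, 0, 0, 0],
    [1, 0, 0.001, 0, 0],
    [1, 0, 0, 0, 0]
  ]
}}

```text
time_s: 3.27
tcp_pos: [0.4526, 0.1098, 0.108]
eef_rot: [-90.0, 0.0, -90.0]
contact_force: [-0.2, 0.1, -1.1]
gripper_width: 0.0006
```

>>> {"method": "jog_arm", "body": {
  "steps": [
    [1, 0, 0.001, 0, 0],
    [1, 0, 0, 0, 0],
    [1, 0, 0, 0, 0]
  ]
}}

```text
time_s: 3.52
tcp_pos: [0.4526, 0.1098, 0.107]
eef_rot: [-90.0, -0.0, -90.0]
contact_force: [-0.2, -0.1, 0.5]
gripper_width: 0.0005
```

>>> {"method": "jog_arm", "body": {
  "steps": [
    [1, 0, 0.001, 0, 0],
    [1, 0, 0, 0, 0],
    [1, 0, 0, 0, 0]
  ]
}}

```text
time_s: 3.77
tcp_pos: [0.4526, 0.1098, 0.106]
eef_rot: [-90.0, -0.0, -90.0]
contact_force: [-0.4, 0.3, 0.7]
gripper_width: 0.0004
```

>>> {"method": "jog_arm", "body": {
  "steps": [
    [1, 0, 0.001, 0, 0],
    [1, 0, 0, 0, 0],
    [1, 0, 0, 0, 0]
  ]
}}

```text
time_s: 4.02
tcp_pos: [0.4526, 0.1098, 0.105]
eef_rot: [-90.0, -0.0, -90.0]
contact_force: [0.1, 0.5, 0.1]
gripper_width: 0.0001
```

>>> {"method": "jog_arm", "body": {
  "steps": [
    [1, 0, 0.001, 0, 0],
    [1, 0, 0, 0, 0],
    [1, 0, 0, 0, 0]
  ]
}}

```text
time_s: 4.27
tcp_pos: [0.4526, 0.1098, 0.104]
eef_rot: [-90.0, -0.0, -90.0]
contact_force: [-0.2, -0.7, 0.5]
gripper_width: 0.0003
```

```bash
python3 - <<'E'
from h import *
a=cap('scene','s2.png')
cv2.imwrite('pics/s2c.png',cv2.resize(a['image'][130:230,300:440,::-1],None,fx=5,fy=5,interpolation=2))
print(w2p(a,[[.4526,.1098,.085],[.4526,.1098,.104],[.561,.048,.088]]))
for i in range(6): print(r.get_state()['contact_force']); r.capture('scene')
E
```

```text
[[373.28451495 215.27825082]
 [373.97996715 210.47170113]
 [321.67207147 215.74005827]]
[-0.0074463  -0.63824281 -0.84055252]
[0.20536322 0.34686822 0.00340967]
[-0.74960053  0.51987471 -0.4107597 ]
[0.16343354 0.13931559 0.524211  ]
[0.48151294 0.81494606 0.55654571]
[0.1311736  0.31217143 0.28405567]
```

View pics/s2c.png

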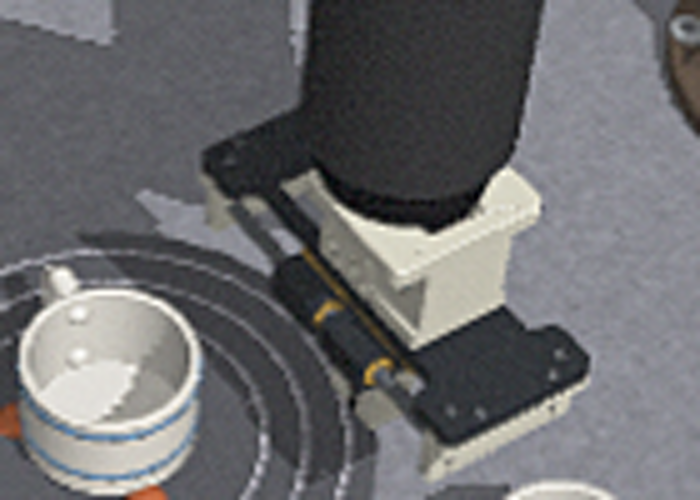

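>>> {"method": "jog_arm", "body": {
  "steps": [
    [1, 0, -0.006, 0, 0],
    [1, 0.02, 0, 0, 0],
    [1, 0.02, 0, 0, 0],
    [1, 0, 0.002, 0, 0],
    [1, 0, 0.001, 0, 0],
    [1, 0, 0.001, 0, 0],
    [1, 0, 0.001, 0, 0],
    [1, 0, 0, 0, 0],
    [1, 0, 0, 0, 0]
  ]
}}

```text
time_s: 5.37
tcp_pos: [0.4527, 0.0702, 0.105]
eef_rot: [-90.0, -0.0, -89.9]
contact_force: [-0.6, 1.1, -0.6]
gripper_width: 0.0002
```

>>> {"method": "jog_arm", "body": {
  "steps": [
    [1, 0, 0.001, 0, 0],
    [1, 0, 0, 0, 0],
    [1, 0, 0, 0, 0]
  ]
}}

```text
time_s: 5.62
tcp_pos: [0.4526, 0.0699, 0.104]
eef_rot: [-90.0, -0.0, -90.0]
contact_force: [0.1, -0.4, -0.1]
gripper_width: 0.0004
```

>>> {"method": "jog_arm", "body": {
  "steps": [
    [1, 0, 0.001, 0, 0],
    [1, 0, 0, 0, 0],
    [1, 0, 0, 0, 0]
  ]
}}

```text
time_s: 5.87
tcp_pos: [0.4526, 0.0698, 0.103]
eef_rot: [-90.0, -0.0, -90.0]
contact_force: [-0.3, 0.9, 0.0]
gripper_width: 0.0002
```

>>> {"method": "jog_arm", "body": {
  "steps": [
    [1, 0, 0.001, 0, 0],
    [1, 0, 0, 0, 0],
    [1, 0, 0, 0, 0]
  ]
}}

```text
time_s: 6.12
tcp_pos: [0.4526, 0.0698, 0.102]
eef_rot: [-90.0, -0.0, -90.0]
contact_force: [-0.4, 0.4, -0.2]
gripper_width: 0.0001
```

```bash
python3 - <<'E'
from h import *
a=cap('scene','s3.png')
b=cap('top','t3.png')
A=cv2.resize(a['image'][160:240,330:430,::-1],None,fx=6,fy=6,interpolation=2)
cv2.imwrite('pics/s3c.png',A)
B=cv2.resize(b['image'][140:260,250:370,::-1],None,fx=4.5,fy=4.5,interpolation=2)
cv2.imwrite('pics/t3c.png',B)
E
```

```text
(no output)
```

View pics/s3c.png

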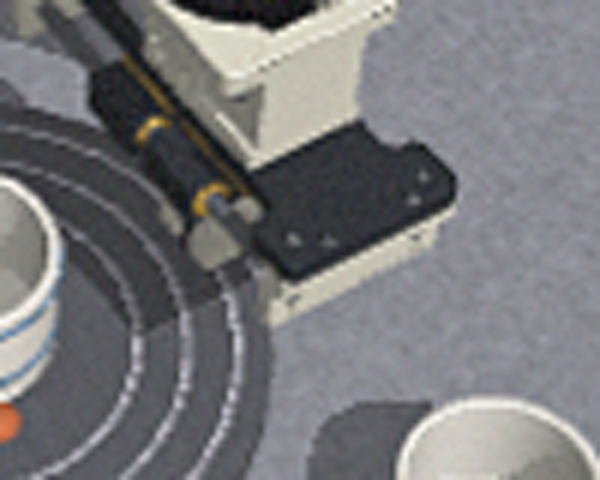

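View pics/t3c.png

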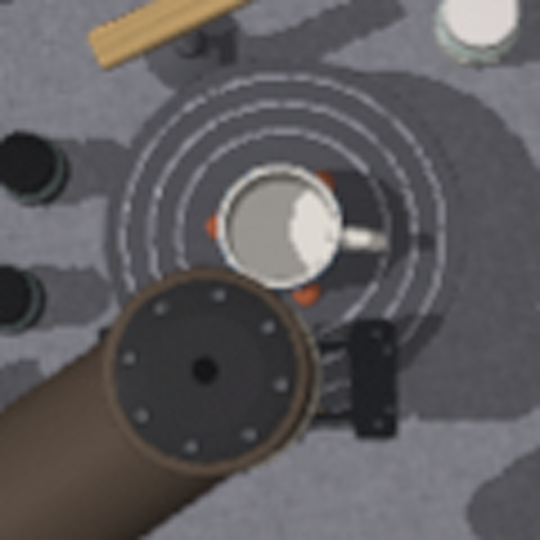

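```bash
python3 - <<'E'
from h import *
a=r.capture('scene')
for z in(.083,.093,.103):
  u=w2p(a,[[.462,.049,z],[.462,.07,z],[.462,.091,z],[.443,.091,z]]); print(z,((u-[330,160])*6).round())
print(r.get_state()['tcp_pos'])
E
```

```text
0.083 [[155. 244.]
 [184. 278.]
 [214. 313.]
 [252. 293.]]
0.093 [[157. 228.]
 [186. 263.]
 [215. 298.]
 [254. 278.]]
0.103 [[158. 213.]
 [188. 247.]
 [217. 282.]
 [256. 263.]]
[0.45264445 0.06975597 0.10204516]
```

>>> {"method": "jog_arm", "body": {
  "steps": [
    [1, 0, 0.001, 0, 0],
    [1, 0, 0, 0, 0],
    [1, 0, 0.001, 0, 0],
    [1, 0, 0, 0, 0],
    [1, 0, 0, 0, 0]
  ]
}}

```text
time_s: 6.68
tcp_pos: [0.4526, 0.0698, 0.1]
eef_rot: [-90.0, -0.0, -90.0]
contact_force: [-0.4, -0.1, 0.4]
gripper_width: 0.0005
```

>>> {"method": "jog_arm", "body": {
  "steps": [
    [1, 0, 0.001, 0, 0],
    [1, 0, 0, 0, 0],
    [1, 0, 0.001, 0, 0],
    [1, 0, 0, 0, 0],
    [1, 0, 0, 0, 0]
  ]
}}

```text
time_s: 7.1
tcp_pos: [0.4526, 0.0698, 0.098]
eef_rot: [-90.0, -0.0, -90.0]
contact_force: [0.0, -0.7, -0.4]
gripper_width: 0.0003
```

```bash
python3 - <<'E'
from h import *
a=cap('scene','s4.png')
A=cv2.resize(a['image'][165:225,340:400,::-1],None,fx=10,fy=10,interpolation=cv2.INTER_CUBIC)
cv2.imwrite('pics/s4c.png',A)
for z in(.079,.088,.098,.108,.145):
  u=w2p(a,[[.462,.049,z],[.462,.07,z],[.462,.091,z],[.443,.091,z]]); print(z,((u-[340,165])*10).round())
E
```

```text
0.079 [[158. 366.]
 [206. 423.]
 [255. 481.]
 [318. 449.]]
0.088 [[160. 344.]
 [208. 401.]
 [257. 459.]
 [321. 426.]]
0.098 [[163. 318.]
 [211. 375.]
 [261. 433.]
 [325. 401.]]
0.108 [[165. 292.]
 [214. 349.]
 [264. 408.]
 [328. 375.]]
0.145 [[175. 193.]
 [225. 251.]
 [276. 309.]
 [342. 277.]]
```

View pics/s4c.png

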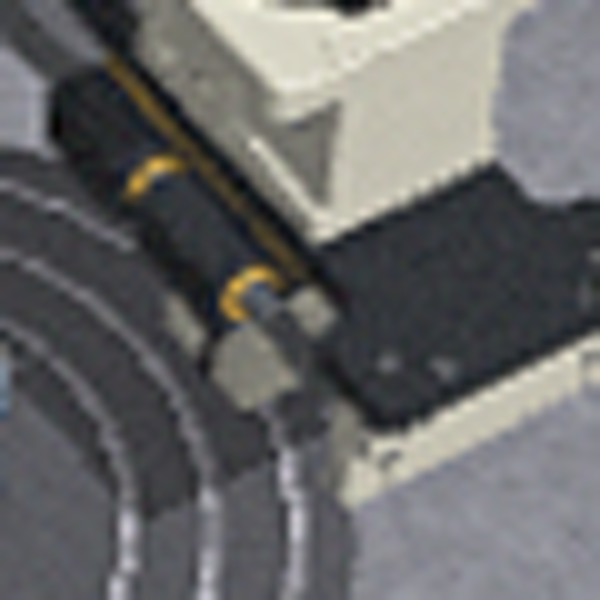

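>>> {"method": "jog_arm", "body": {
  "steps": [
    [1, 0, 0.001, 0, 0],
    [1, 0, 0, 0, 0],
    [1, 0, 0.001, 0, 0],
    [1, 0, 0, 0, 0],
    [1, 0, 0, 0, 0]
  ]
}}

```text
time_s: 7.57
tcp_pos: [0.4526, 0.0698, 0.096]
eef_rot: [-90.0, -0.0, -90.0]
contact_force: [0.1, 0.1, 0.1]
gripper_width: 0.0002
```

>>> {"method": "jog_arm", "body": {
  "steps": [
    [1, 0, 0.001, 0, 0],
    [1, 0, 0, 0, 0],
    [1, 0, 0.001, 0, 0],
    [1, 0, 0, 0, 0],
    [1, 0, 0, 0, 0]
  ]
}}

```text
time_s: 7.98
tcp_pos: [0.4526, 0.0698, 0.094]
eef_rot: [-90.0, -0.0, -90.0]
contact_force: [0.0, -0.1, -0.4]
gripper_width: 0.0008
```

>>> {"method": "jog_arm", "body": {
  "steps": [
    [1, 0, 0.001, 0, 0],
    [1, 0, 0, 0, 0],
    [1, 0, 0.001, 0, 0],
    [1, 0, 0, 0, 0],
    [1, 0, 0, 0, 0]
  ]
}}

```text
time_s: 8.4
tcp_pos: [0.4526, 0.0698, 0.092]
eef_rot: [-90.0, -0.0, -90.0]
contact_force: [-0.3, -0.9, -0.8]
gripper_width: 0.0003
```

```bash
python3 - <<'E'
from h import *
a=cap('scene','s5.png');b=cap('top','t5.png')
A=cv2.resize(a['image'][165:225,340:400,::-1],None,fx=10,fy=10,interpolation=cv2.INTER_CUBIC)
cv2.imwrite('pics/s5c.png',A)
cv2.imwrite('pics/t5c.png',cv2.resize(b['image'][130:270,240:390,::-1],None,fx=4,fy=4,interpolation=2))
E
```

```text
(no output)
```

View pics/s5c.png

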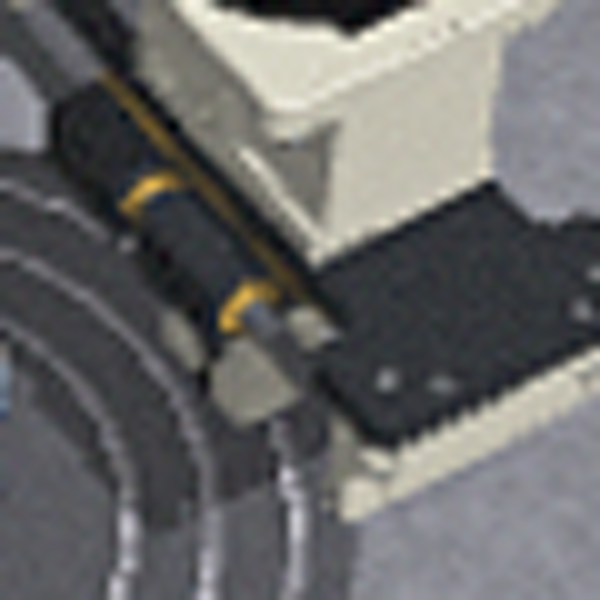

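View pics/t5c.png

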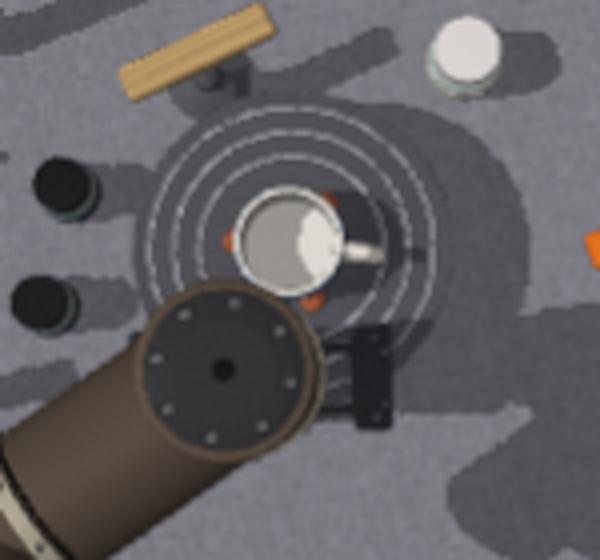

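```bash
python3 - <<'E'
from h import *
a=r.capture('scene');b=r.capture('top')
P=[]
for x in(.4136,.4916):
  for y in (.1663,-.0267):
    for z in(.139,): P.append([x,y,z])
print(((w2p(a,P)-[340,165])*10).round()); print(((w2p(b,P)-[240,130])*4).round())
E
```

```text
[[ 634.  458.]
 [ 163.  -63.]
 [ 358.  601.]
 [-100.   57.]]
[[139. 434.]
 [389. 428.]
 [137. 333.]
 [386. 326.]]
```

View pics/s5.png

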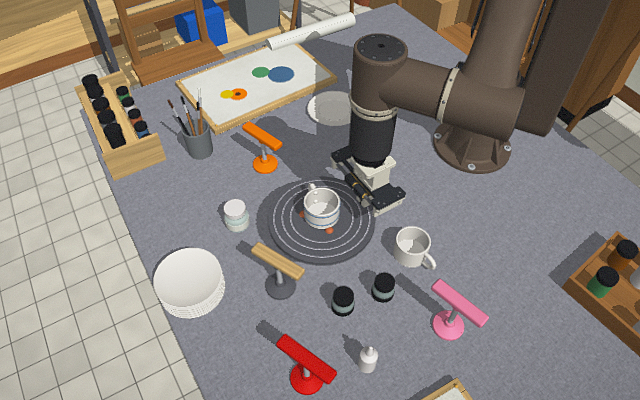

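>>> {"method": "jog_arm", "body": {
  "steps": [
    [1, 0, 0.001, 0, 0],
    [1, 0, 0.001, 0, 0],
    [1, 0, 0.001, 0, 0],
    [1, 0, 0.001, 0, 0],
    [1, 0, 0, 0, 0],
    [1, 0, 0, 0, 0]
  ]
}}

```text
time_s: 9.1
tcp_pos: [0.4526, 0.0698, 0.088]
eef_rot: [-90.0, -0.0, -90.0]
contact_force: [-0.0, -0.3, 0.2]
gripper_width: 0.0004
```

>>> {"method": "jog_arm", "body": {
  "steps": [
    [1, 0, 0.001, 0, 0],
    [1, 0, 0, 0, 0],
    [1, 0, 0.001, 0, 0],
    [1, 0, 0, 0, 0],
    [1, 0, 0, 0, 0]
  ]
}}

```text
time_s: 9.52
tcp_pos: [0.4528, 0.0699, 0.0868]
eef_rot: [-90.0, 0.0, -90.0]
contact_force: [-3.4, -0.9, 9.3]
gripper_width: 0.0005
```

>>> {"method": "jog_arm", "body": {
  "steps": [
    [1, 0, 0.001, 0, 0],
    [1, 0, 0, 0, 0],
    [1, 0, 0.001, 0, 0],
    [1, 0, 0, 0, 0],
    [1, 0, 0, 0, 0]
  ]
}}

```text
time_s: 9.93
tcp_pos: [0.4529, 0.0701, 0.0866]
eef_rot: [-89.9, 0.0, -89.9]
contact_force: [-14.3, 2.2, 33.4]
gripper_width: 0.0007
```

```bash
python3 - <<'E'
from h import *
a=cap('scene','s6.png')
A=cv2.resize(a['image'][165:225,340:400,::-1],None,fx=10,fy=10,interpolation=cv2.INTER_CUBIC)
cv2.imwrite('pics/s6c.png',A)
E
```

```text
(no output)
```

View pics/s6c.png

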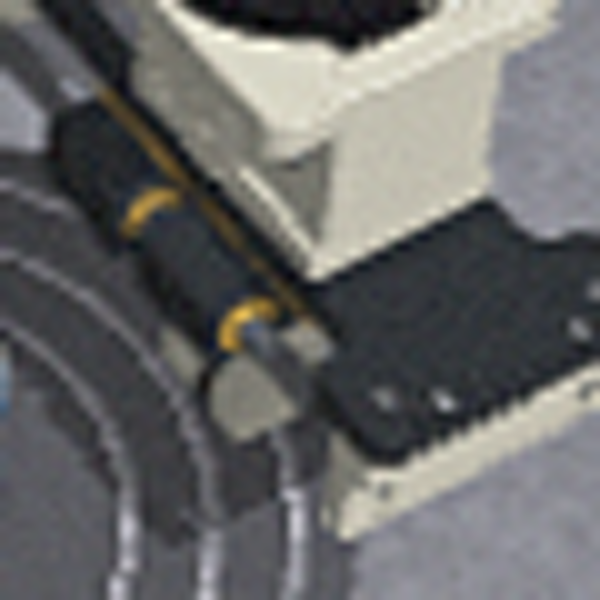

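Contact is at TCP z of about 0.087 with the jaws shut, and it stiffens at about 10 N/mm. I'll back off and go to the flick start.

>>> {"method": "jog_arm", "body": {
  "steps": [
    [1, 0, -0.006, 0, 0],
    [1, 0, 0, 0, 0],
    [1, -0.014, 0, -0.003, 0],
    [1, -0.014, 0, -0.003, 0],
    [1, 0, 0, 0, 0],
    [1, 0, 0, 0, 0]
  ]
}}

```text
time_s: 10.48
tcp_pos: [0.4465, 0.0981, 0.0898]
eef_rot: [-90.0, -0.0, -89.9]
contact_force: [-0.5, 0.4, 0.3]
gripper_width: 0.0005
```

```bash
python3 - <<'E'
from h import *
a=cap('scene','s7.png');b=r.capture('top')
A=cv2.resize(a['image'][165:275,260:400,::-1],None,fx=5,fy=5,interpolation=cv2.INTER_CUBIC)
cv2.imwrite('pics/s7c.png',A)
print(r.get_state()['tcp_pos'])
# bar direction fit: angle th, box at 172
C=np.array([.561,.048])
for th in np.radians([22,24,25,26,28]):
    u=np.array([np.cos(th),np.sin(th)]);v=np.array([-u[1],u[0]])
    P=[np.r_[C+u*(.172+s*.015)+v*.065*q,.124] for s,q in((-1,-1),(-1,1),(1,1),(1,-1))]
    print(np.degrees(th),((w2p(a,P)-[240,165])*4).round().tolist(),((w2p(b,P)-[260,115])*4.5).round().tolist())
E
```

```text
[0.44648104 0.09749487 0.08973374]
22.0 [[67.0, 288.0], [250.0, 409.0], [215.0, 448.0], [31.0, 324.0]] [[230.0, 100.0], [61.0, 173.0], [45.0, 135.0], [214.0, 62.0]]
24.000000000000004 [[72.0, 296.0], [261.0, 411.0], [228.0, 451.0], [37.0, 333.0]] [[222.0, 100.0], [55.0, 179.0], [38.0, 141.0], [204.0, 63.0]]
25.0 [[74.0, 300.0], [266.0, 412.0], [234.0, 453.0], [40.0, 337.0]] [[218.0, 100.0], [53.0, 182.0], [34.0, 145.0], [199.0, 63.0]]
26.0 [[77.0, 303.0], [272.0, 413.0], [240.0, 454.0], [44.0, 341.0]] [[214.0, 101.0], [50.0, 185.0], [31.0, 148.0], [194.0, 64.0]]
28.0 [[82.0, 310.0], [283.0, 414.0], [253.0, 457.0], [51.0, 350.0]] [[205.0, 102.0], [44.0, 192.0], [24.0, 155.0], [184.0, 66.0]]
```

View pics/s7c.png

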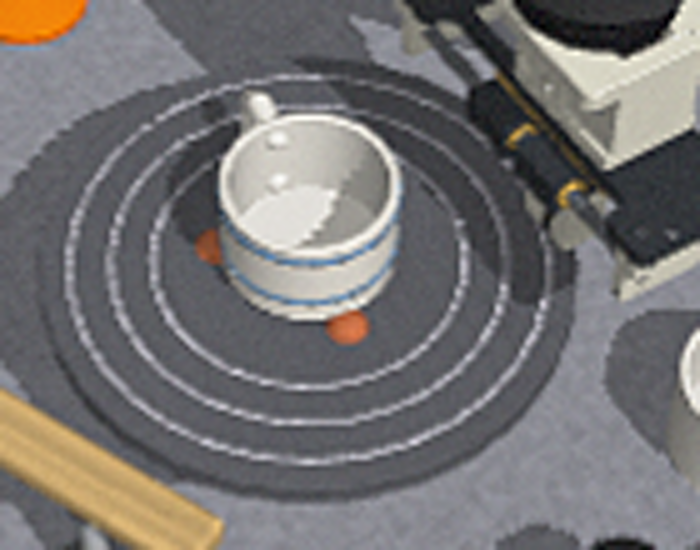

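The handle is at crop (255,108), still unmoved, and the finger is over the near rim. Now the flick.

>>> {"method": "jog_arm", "body": {
  "steps": [
    [1, 0.004, 0.0025, 0.001, 0],
    [1, 0, 0.0013, 0, 0],
    [1, 0.004, 0, 0, 0],
    [1, 0.01, 0, 0, 0],
    [1, 0.016, 0, 0, 0],
    [1, 0.021, 0, 0, 0],
    [1, 0.025, 0, 0, 0],
    [1, 0.026, -0.001, 0, 0],
    [1, 0.024, -0.02, 0, 0],
    [1, 0.012, -0.025, -0.005, 0],
    [1, 0, -0.015, 0, 0],
    [1, 0, 0, 0, 0]
  ]
}}

```text
time_s: 11.58
tcp_pos: [0.4443, -0.0453, 0.1501]
eef_rot: [-89.7, 0.1, -90.1]
contact_force: [0.1, 0.1, 0.4]
gripper_width: 0.0004
```

```bash
python3 - <<'E'
from h import *
st=r.get_state(); print(st['time_s'],st['tcp_pos'])
for i in range(3):
    t=r.get_state()['time_s'];a=cap('scene',f'f{i}.png');print(t)
I=[cv2.resize(cv2.imread(f'pics/f{i}.png')[165:275,255:395],None,fx=2.5,fy=2.5) for i in range(2)]
b=cap('top','f.png')
cv2.imwrite('pics/fc.png',np.hstack(I))
E
```

```text
11.5833 [ 0.4442772  -0.045321    0.15009287]
11.5833
11.6333
11.6833
```

View pics/fc.png

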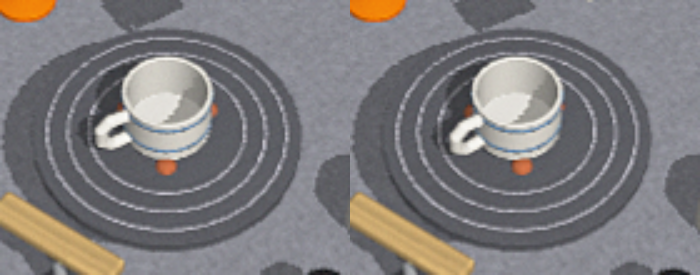

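```bash
cat > ang.py <<'E'
from h import *
C=np.array([.561,.048]); REST=24.5
TH=np.radians(np.arange(0,360,.5))
_c={}
def est(name,c,img=None):
    im=(c['image'] if img is None else img).astype(np.float32)
    g=cv2.GaussianBlur(im.min(2),(0,0),1.0)
    if name not in _c:
        P=[[C[0]+q*np.cos(t),C[1]+q*np.sin(t),z] for t in TH for q in(.055,.062,.069,.073) for z in((.12,.135) if q<.07 else (.12,))]
        _c[name]=w2p(c,P).astype(np.float32)
    uv=_c[name]
    v=cv2.remap(g,uv[:,:1],uv[:,1:],cv2.INTER_LINEAR).reshape(len(TH),-1).mean(1)
    w=np.clip(v-(v.max()-25),0,None); i=v.argmax()
    d=(TH-TH[i]+np.pi)%(2*np.pi)-np.pi; k=np.abs(d)<.5
    return np.degrees(TH[i]+(w*d)[k].sum()/w[k].sum())%360, v.max(), np.median(v)
E
python3 - <<'E'
from ang import *
from h import *
a=r.capture('scene')
t=r.get_state()['time_s'];b=r.capture('top');
print(t)
for f in ['s0','f0','f1','f2']:
    print(f,est('scene',a,cv2.imread(f'pics/{f}.png')[:,:,::-1]))
for f in ['t0','f']: print(f,est('top',b,cv2.imread(f'pics/{f}.png')[:,:,::-1]))
print(est('scene',a),est('top',b))
E
```

```text
11.8333
s0 (np.float64(258.9057941007345), np.float32(190.75928), np.float32(99.73666))
f0 (np.float64(0.8600076193824293), np.float32(179.39243), np.float32(110.652176))
f1 (np.float64(7.751273092279576), np.float32(183.64041), np.float32(110.36499))
f2 (np.float64(14.415373947444703), np.float32(191.12614), np.float32(107.7742))
t0 (np.float64(260.9868382397744), np.float32(134.59204), np.float32(79.47622))
f (np.float64(19.972039628964538), np.float32(168.95097), np.float32(81.695))
(np.float64(26.926535901445042), np.float32(208.17416), np.float32(105.82599)) (np.float64(33.55039479567405), np.float32(172.7801), np.float32(84.53304))
```

The wheel is spinning counter-clockwise at 2.36 rad/s. I'll move the finger to hover over the near side.

>>> {"method": "jog_arm", "body": {
  "steps": [
    [1, -0.02, 0, 0, 0],
    [1, -0.03, 0, 0, 0],
    [1, -0.03, 0.01, 0, 0],
    [1, -0.01, 0.015, 0, 0],
    [1, 0, 0.01, 0, 0],
    [1, 0, 0.01, 0, 0],
    [1, 0, 0, 0, 0],
    [1, 0, 0, 0, 0]
  ]
}}

```text
time_s: 12.55
tcp_pos: [0.4421, 0.0457, 0.1015]
eef_rot: [-90.1, -0.1, -89.9]
contact_force: [0.3, -0.3, 0.2]
gripper_width: 0.001
```

```bash
cat > look.py <<'E'
from ang import *
t=r.get_state()['time_s'];a=r.capture('scene');print(t,est('scene',a)[0])
t=r.get_state()['time_s'];a=r.capture('top');print(t,est('top',a)[0])
print(r.get_state()['tcp_pos'])
E
python3 look.py
```

```text
12.55 129.78313717159682
12.6 130.9439106911592
[0.44289702 0.04586185 0.102496  ]
```

>>> {"method": "jog_arm", "body": {
  "steps": [
    [1, 0, -0.003, 0, 0],
    [1, 0, 0, 0, 0],
    [1, 0, 0, 0, 0],
    [1, 0, 0, 0, 0],
    [1, 0, 0, 0, 0],
    [1, 0, 0, 0, 0],
    [1, 0, 0, 0, 0],
    [1, 0, 0, 0, 0],
    [1, 0, 0, 0, 0],
    [1, 0, 0, 0, 0],
    [1, 0, 0, 0, 0],
    [1, 0, 0, 0, 0]
  ]
}}

```text
time_s: 13.65
tcp_pos: [0.4427, 0.0458, 0.1052]
eef_rot: [-90.0, -0.0, -90.0]
contact_force: [-0.6, 0.4, 0.3]
gripper_width: 0.0002
```

>>> {"method": "jog_arm", "body": {
  "steps": [
    [1, 0, 0, 0, 0],
    [1, 0, 0, 0, 0],
    [1, 0, 0, 0, 0],
    [1, 0, 0, 0, 0],
    [1, 0, 0, 0, 0],
    [1, 0, 0, 0, 0],
    [1, 0, 0, 0, 0],
    [1, 0, 0, 0, 0],
    [1, 0, 0, 0, 0],
    [1, 0, 0, 0, 0],
    [1, 0, 0, 0, 0],
    [1, 0, 0, 0, 0]
  ]
}}

```text
time_s: 14.65
tcp_pos: [0.4427, 0.0458, 0.1053]
eef_rot: [-90.0, -0.0, -90.0]
contact_force: [0.1, -0.4, -1.5]
gripper_width: 0.0002
```

```bash
python3 look.py
```

```text
14.65 18.488951684283055
14.7 22.804140594776083
[0.44267704 0.04580153 0.10527267]
```

>>> {"method": "jog_arm", "body": {
  "steps": [
    [1, 0, 0, 0, 0],
    [1, 0, 0, 0, 0],
    [1, 0, 0, 0, 0],
    [1, 0, 0, 0, 0],
    [1, 0, 0, 0, 0],
    [1, 0, 0, 0, 0]
  ]
}}

```text
time_s: 15.25
tcp_pos: [0.4427, 0.0458, 0.1053]
eef_rot: [-90.0, -0.0, -90.0]
contact_force: [-0.9, 0.2, 0.2]
gripper_width: 0.0
```

```bash
python3 look.py
```

```text
15.25 78.54513829282405
15.3 83.16738885718382
[0.44267246 0.04581294 0.10526518]
```

>>> {"method": "jog_arm", "body": {
  "steps": [
    [1, 0, 0, 0, 0],
    [1, 0, 0, 0, 0],
    [1, 0, 0, 0, 0],
    [1, 0, 0, 0, 0],
    [1, 0, 0, 0, 0],
    [1, 0, 0, 0, 0],
    [1, 0, 0, 0, 0],
    [1, 0, 0, 0, 0],
    [1, 0, 0, 0, 0],
    [1, 0, 0, 0, 0],
    [1, 0, 0, 0, 0],
    [1, 0, 0, 0, 0]
  ]
}}

```text
time_s: 16.35
tcp_pos: [0.4427, 0.0458, 0.1053]
eef_rot: [-90.0, -0.0, -90.0]
contact_force: [0.3, -0.3, -0.2]
gripper_width: 0.0003
```

>>> {"method": "jog_arm", "body": {
  "steps": [
    [1, 0, 0, 0, 0],
    [1, 0, 0, 0, 0],
    [1, 0, 0, 0, 0],
    [1, 0, 0, 0, 0],
    [1, 0, 0, 0, 0],
    [1, 0, 0, 0, 0],
    [1, 0, 0, 0, 0],
    [1, 0, 0, 0, 0],
    [1, 0, 0, 0, 0],
    [1, 0, 0, 0, 0]
  ]
}}

```text
time_s: 17.18
tcp_pos: [0.4427, 0.0458, 0.1053]
eef_rot: [-90.0, -0.0, -90.0]
contact_force: [0.4, -0.2, 0.1]
gripper_width: 0.0004
```

```bash
python3 look.py
```

```text
17.1833 253.71523234822192
17.2333 259.3600324107418
[0.44269905 0.04580294 0.10526419]
```

>>> {"method": "jog_arm", "body": {
  "steps": [
    [1, 0, 0.005, 0, 0],
    [1, 0, 0.005, 0, 0],
    [1, 0, 0.003, 0, 0],
    [1, 0, 0.0022, 0, 0],
    [1, 0, 0, 0, 0],
    [1, 0, 0, 0, 0],
    [1, 0, 0, 0, 0],
    [1, 0, 0, 0, 0],
    [1, 0, 0, 0, 0],
    [1, 0, 0, 0, 0]
  ]
}}

```text
time_s: 18.12
tcp_pos: [0.4428, 0.0459, 0.0902]
eef_rot: [-90.0, 0.0, -90.0]
contact_force: [-0.4, -0.8, -0.9]
gripper_width: 0.0004
```

```bash
python3 look.py
```

```text
18.1167 330.9210344917829
18.1667 334.7966386989054
[0.44274912 0.04581202 0.0901838 ]
```

>>> {"method": "jog_arm", "body": {
  "steps": [
    [1, 0, 0, 0, 0],
    [1, 0, 0, 0, 0],
    [1, 0, 0, 0, 0],
    [1, 0, 0, 0, 0],
    [1, 0, 0, 0, 0],
    [1, 0, 0, 0, 0],
    [1, 0, 0.004, 0, 0],
    [1, 0, 0, 0, 0],
    [1, 0, 0, 0, 0]
  ]
}}

```text
time_s: 18.97
tcp_pos: [0.4432, 0.0459, 0.0867]
eef_rot: [-89.9, -0.0, -89.9]
contact_force: [-2.4, 0.2, 10.5]
gripper_width: -0.0001
```

```bash
python3 look.py; python3 look.py; python3 -c "
from h import *
print(r.get_state()['contact_force'])
a=cap('scene','b0.png');b=cap('top','b0t.png')
cv2.imwrite('pics/b0c.png',np.hstack([cv2.resize(a['image'][165:305,250:390,::-1],(400,400),interpolation=2),cv2.resize(b['image'][115:240,250:375,::-1],(400,400),interpolation=2)]))"
```

```text
18.9667 20.490797132293018
19.0167 19.68083217951302
[0.44318638 0.04592223 0.08673791]
19.0667 20.474039644924563
19.1167 19.665465626074727
[0.44319241 0.0459142  0.08673644]
[-2.47083689 -0.66078422 10.17120762]
```

View pics/b0c.png

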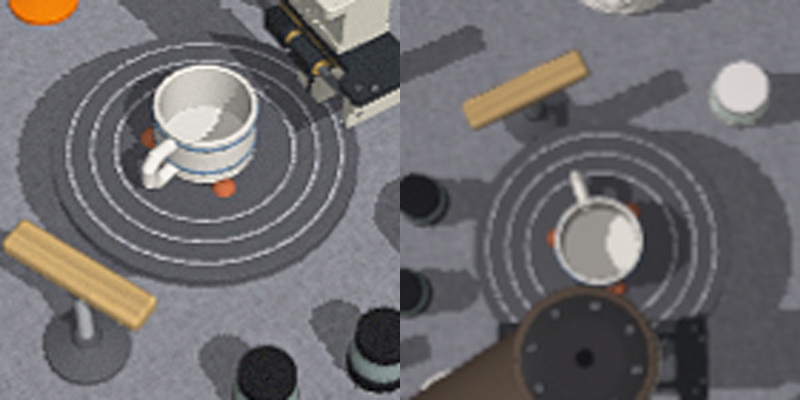

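The wheel is held at about 20°, against the rest at about 24.5°. I'll ease it on about 3–4° with the finger still pressed.

>>> {"method": "jog_arm", "body": {
  "steps": [
    [1, 0.001, 0, 0, 0],
    [1, 0.002, 0, 0, 0],
    [1, 0.002, 0, 0, 0],
    [1, 0.002, 0, 0, 0],
    [1, 0.001, 0, 0, 0],
    [1, 0, 0, 0, 0],
    [1, 0, 0, 0, 0],
    [1, 0, 0, 0, 0],
    [1, 0, 0, 0, 0],
    [1, 0, 0, 0, 0],
    [1, 0, 0, 0, 0],
    [1, 0, 0, 0, 0]
  ]
}}

```text
time_s: 20.27
tcp_pos: [0.4438, 0.0382, 0.0868]
eef_rot: [-89.9, 0.0, -89.9]
contact_force: [-1.2, 0.3, 8.2]
gripper_width: 0.0003
```

```bash
python3 look.py; python3 look.py;
```

```text
20.2667 23.90565286886165
20.3167 23.572025076515853
[0.44374569 0.0381716  0.08673983]
20.3667 23.84998351753714
20.4167 23.575829175173798
[0.44376251 0.03815903 0.08678652]
```

The handle is at about 23.7°, lined up and held. Now a straight lift.

>>> {"method": "jog_arm", "body": {
  "steps": [
    [1, 0, -0.006, 0, 0],
    [1, 0, -0.012, 0, 0],
    [1, 0, -0.02, 0, 0],
    [1, 0, -0.02, 0, 0],
    [1, 0, -0.02, 0, 0],
    [1, 0, 0, 0, 0],
    [1, 0, 0, 0, 0],
    [1, 0, 0, 0, 0],
    [1, 0, 0, 0, 0],
    [1, 0, 0, 0, 0],
    [1, 0, 0, 0, 0],
    [1, 0, 0, 0, 0]
  ]
}}

```text
time_s: 21.47
tcp_pos: [0.4425, 0.0377, 0.1636]
eef_rot: [-90.1, -0.0, -90.0]
contact_force: [-0.4, -0.7, -0.3]
gripper_width: 0.0006
```

```bash
python3 look.py; python3 look.py; python3 -c "
from h import *
a=cap('scene','e.png')"
```

```text
21.4667 23.78597505674331
21.5167 23.61188194265721
[0.44259539 0.03777138 0.16381005]
21.5667 23.733846002251386
21.6167 23.609661809976565
[0.44266337 0.03778247 0.16393214]
```

View pics/e.png

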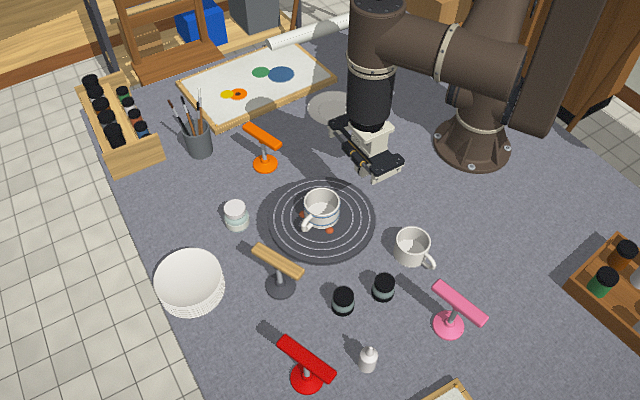

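The handle at (308,224) points at the wooden rest at (277,260). The wheel is still, the finger is clear, and nothing else has moved.

```bash
python3 -c "
from h import *
print(r.close_job())"
```

```text
the job is handed in; nothing more can be done
None
```

I flicked the wheel counter-clockwise to about 2.36 rad/s. It ran free for about two turns (from about 3 rad to 15.6 rad). A fingertip pressing about 10 N then stopped it, and I eased it on by 4° while still pressing and lifted the finger straight up. The job is handed in; no verdict was reported.

- **Final alignment:** both cameras put the handle at 23.6–23.8°, against the wooden rest at about 24.5° (limit ±11°). The angle did not change across the last four readings after the lift, and in the last picture nothing else looked moved.
- **Disagreement in the gripper data:** with the jaws shut, the fingertips met the head at a TCP height of about 0.087 m. They were level with the TCP, not 19 mm ahead of it as stated. While I was finding that height, before the flick, the press on the head briefly reached about 33 N (36 N with the sideways part).
- **Camera differences:** the two cameras differed by about 1–2° on the handle's angle and about 1.5 mm on the wheel's axis.

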